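Hold up the pod rack for restocking

ROBOT

A 7-joint arm with a two-finger parallel gripper is mounted at the origin on the work surface. World frame = base frame: x ahead of the robot, y to its left, z up, the work surface at z = 0. Lengths are in m, angles in degrees, forces in N, time in s.
With the tool pointing down it reaches from about 0.4 to 0.85 m from the base axis. Payload 4.5 kg.
Tool frame: the origin (TCP) lies midway between the tips of the shut fingers; the grasp point (between the pads) lies 19 mm behind it; z points along the fingers, y is the line along which they close (so a half turn about z gives the same grasp; the last joint's range is limited). The gripper opens to 88 mm and grips with 3 to 60 N. Pads are 18 mm wide; open, the fingers measure 123 mm over their backs; the gripper's body (75 mm by 187 mm) begins 45 mm behind the grasp point.
Start: joints at [71.436, 39.483, -11.15, 89.685, 9.013, 51.709, -12.324], TCP at [0.219, -0.585, 0.211] pointing down, gripper open.
Joint ranges: [-172.22, 172.22], [-26.19, 119.32], [-84.43, 86.54], [7.71, 146.69], [-57.33, 237.33], [2.42, 119.75], [-152.13, 152.13]. Speed limits (degrees/s): [147.25, 147.25, 180, 180, 180, 180, 180].

INTERFACE

Orientations are given as a 3x3 rotation matrix whose columns are the frame's x, y, z axes.
In Python, from plant import robot gives the robot as it stands. The module is installed in compiled form; this text tells all that it offers.
- The arm moves only by the tool apply_moves, never from a script. Its argument "plan" is a list of rows, each an object of numbers: "claw": the closure, from 0 (fully open) to 1 (shut); "x", "y", "z": the shift along the tool's x, y, z in m; "turn": the turn about the tool's z in rad. In form: [{"claw": .., "x": .., "y": .., "z": .., "turn": ..}, ...]. A call has 1 to 5 rows; each row shifts and turns the commanded pose from where the row before left it, along the tool's axes as they then stand; what a row does not reach is not made up. A row lasts 1/12 s, in which the tool goes at most 41.7 mm and 7.16 degrees, less where a joint would pass 70% of its speed; a pose out of reach is approached as far as the arm can. A call with a gripper value outside its range is refused whole. The fingers move at their own pace and stop on an object; "newtons" is the grip in N (left out, the last holds). Time passes only in rows, so rows that do not move let the fingers close. It gives the time, the measured TCP pose, the force, the opening and the grip force at its end, in the units of the state.
- robot.read_state(): the state, without advancing time (a new reading comes with each control period).
- robot.camera(name): name is "scene" or "top" or "wrist"; returns (picture, depth): 480x640x3 uint8, blue, green, red; 480x640 float32, m along the optical axis (not along the pixel's ray), 0 where there is no reading.
- robot.calibration(name): a dict with "vfov" (degrees; the focal length in pixels is half the picture's height over the tangent of half this angle, whatever the lens; pixels are square), "cx", "cy" (the principal point, pixels), "D" ([k1, k2, p1, p2, k3] as OpenCV has them; the pictures are not rectified), "R" (3x3) and "t" (3): a world point X has camera coordinates R X + t; the wrist camera has in their place "mount" (4x4, takes a point from camera to tool coordinates, whose origin is the TCP and whose axes are the flange's). Camera axes: x right, y down, z forward; pixel columns grow to the right and rows downward; lengths in m; the calibration is good to about 2 mm. A picture is of the moment at which its call begins: read the wrist's pose just before it. calibration takes no time and is no camera call.
- robot.finish_job(): hands the job in; it is judged then, once.
The state is a dict: "time_s": time; "q": joint angles; "dq": joint speeds; "joint_efforts": joint torques, N m; "position": TCP position; "tcp_rot": TCP orientation; "wrist_force": force on the tool from outside, world axes, zero at the start; "torque": the same for the moment, N m; "width": finger opening in m; "gripper_force": force on a finger pad.
Only numpy, scipy, OpenCV 4.12 (cv2) and the standard library are available. Lean on these libraries where they do the work, as an engineer would, in place of code of your own. Each camera call takes 0.05 s, during which the arm holds its last target. There are 200 camera calls.

TASK

Pull the coffee pod drawer with the bar handle fully open, then lift the black pod rack with the carrying handle out of it, keeping it upright so that all three pods stay in. Finish still holding the rack level and still, with its underside about 20 cm above the bar top and touching nothing else, so that I can restock its empty cell; do not put it down or let go. Leave the drawer open and the cup, coaster, jug and drip tray where they stand.

Things in the scene. Friction and masses are not known exactly. Their poses are not given: they have to be found in the camera images.
- pod_unit: low grey drawer unit, fixed on the bar top, 210 mm deep (x), 200 wide (y), 118 high, with one drawer with a wooden front. Origin on its underside at the middle of the (closed) drawer front's outer face; its own -x axis points out of the drawer front (roughly to the robot), z up. Its flat top is empty.
- pod_drawer (a joint): how far the drawer is pulled out, m: about 0 closed, 0.15 at the stop (fully open). It slides along the unit's -x, stays where it is left and takes about 2 to 4 N to move. Inside: a level floor 16 mm above the bar top, 140 mm (x) by 160 mm (y); side and back walls end 55 mm above the bar top, the wooden front (15 mm thick) ends 114 mm above it. The whole inside lies in the open only when the drawer is out by more than 146 mm.
- drawer_handle (a point): middle of the drawer's steel bar handle: a level round bar 12 mm thick, 122 mm long along the unit's y, its axis 40 mm in front of the drawer front (34 mm clear gap behind the bar, but for the two posts 50 mm either side of the middle) and 85 mm above the bar top, 33 mm below the unit's top. It moves with the drawer; axes as the unit's. To be pinched from above, fingers opened only partly.
- rack: black plastic pod rack, an open tray 100 mm long (x), 100 wide (y), 26 high, with 2 by 2 cells (three hold a pod, one is empty) and a carrying handle; about 0.1 to 0.21 kg without pods. It lies loose on the drawer floor, its x within some degrees of the unit's x, and may slide a little as the drawer moves. Origin at the centre of its underside, z up.
- rack_handle (a point): middle of the rack's carrying handle: a straight level bar along the rack's x, 98 mm long, 12 mm wide (y), 14 mm high (z), 72 mm above the rack's underside, right over its centre line, on a thin post at each end. Free space of 34 mm below the bar down to the pods' tops. Axes as the rack's.
- coaster: round cork coaster, 96 mm across, 6 thick, on the bar left of the unit (a fixed coffee machine, 255 mm high, stands out of the way at the robot's left side); origin at the centre of its underside
- espresso_cup: glass espresso cup, 60 mm across, 58 high, standing on the coaster; origin at the centre of its underside. Leave alone.
- jug: steel frothing jug, 90 mm across, 95 high, with a side handle to 78 mm from its axis, on the bar; origin at the centre of its underside. Leave alone.
- drip_tray: black plastic drip tray, 100 by 130 by 28 mm, on the bar; origin at the centre of its underside. Leave alone.
- pod0: loose aluminium coffee pod, 37 mm across, 28 high, standing rim down in a cell of the rack, its top 31 mm above the rack's underside; origin at the centre of its underside
- pod1: loose aluminium coffee pod, 37 mm across, 28 high, standing rim down in a cell of the rack, its top 31 mm above the rack's underside; origin at the centre of its underside
- pod2: loose aluminium coffee pod, 37 mm across, 28 high, standing rim down in a cell of the rack, its top 31 mm above the rack's underside; origin at the centre of its underside

How it is judged:
By the outcome, as a careful person would: the job done as asked, in the order asked, and still so for the second after the job is handed in, while the arm keeps its last pose, push and grip.
It also fails if it takes over 51 s, if anything falls off the work surface, if the arm or the gripper's body presses on something with over 40 N, if the wrist force passes 120 N, or if a joint passes its speed limit or range.

## Working session

There is one attempt and no reset: what is moved stays moved. The work goes in short steps, Python scripts to look and compute and a tool call to move; the robot and the scene stay as the last step left them, time stands still between calls to the robot, and variables do not carry over. Pictures are saved under pics/ and viewed, at most 10 in all, crops included, and the job is handed in when it is done.

Besides the shell and the picture viewer there is one more tool, called after "Request:" in YAML: its name, and indented under it one key for each argument. apply_moves: Moves the arm, as the interface text tells. Its arguments: {"type":"object","properties":{"plan":{"type":"array"},"newtons":{"type":"number"}},"required":["plan"]}

```bash
mkdir -p pics
cat > h.py <<'E'
import numpy as np, cv2
from plant import robot
def K(c,im):
    f=im.shape[0]/2/np.tan(np.radians(c["vfov"])/2)
    return np.array([[f,0,c["cx"]],[0,f,c["cy"]],[0,0,1]])
def grab(name,save=None):
    s=robot.read_state(); im,d=robot.camera(name); c=robot.calibration(name)
    if name=="wrist":
        M=np.array(c["mount"]); T=np.eye(4); T[:3,:3]=np.array(s["tcp_rot"]); T[:3,3]=s["position"]; W=T@M
    else:
        R=np.array(c["R"]);t=np.array(c["t"]).ravel(); W=np.eye(4); W[:3,:3]=R.T; W[:3,3]=-R.T@t
    np.savez("last_%s.npz"%name,im=im,d=d,W=W,K=K(c,im),D=np.array(c["D"],float))
    if save: cv2.imwrite("pics/"+save,im)
    return im,d
def load(name): return np.load("last_%s.npz"%name)
def cloud(name):
    L=load(name); h,w=L["d"].shape
    uv=np.stack(np.meshgrid(np.arange(w),np.arange(h)),-1).reshape(-1,1,2).astype(np.float32)
    n=cv2.undistortPoints(uv,L["K"],L["D"]).reshape(-1,2)
    z=L["d"].reshape(-1,1); P=np.hstack([n*z,z])@L["W"][:3,:3].T+L["W"][:3,3]
    P[z[:,0]==0]=np.nan
    return P.reshape(h,w,3)
def atz(name,u,v,z):
    L=load(name); n=cv2.undistortPoints(np.array([[[u,v]]],np.float32),L["K"],L["D"]).ravel()
    r=L["W"][:3,:3]@np.array([n[0],n[1],1]); o=L["W"][:3,3]; return o+r*(z-o[2])/r[2]
E
python3 - <<'E'
from h import *
a,_=grab("scene","scene0.png"); b,_=grab("top","top0.png")
s=robot.read_state(); print(s["time_s"],s["position"],np.round(s["tcp_rot"],3),s["width"])
for n in("scene","top"): print(load(n)["W"].round(3))
print(np.array(robot.calibration("wrist")["mount"]).round(3))
E
```

```text
0.1 [ 0.21864239 -0.58487567  0.20991433] [[ 0.937  0.35  -0.001]
 [ 0.35  -0.937  0.001]
 [-0.    -0.002 -1.   ]] 0.08790146566319779
[[-0.003  0.536 -0.844  1.802]
 [ 1.    -0.002 -0.005  0.037]
 [-0.005 -0.844 -0.536  0.844]
 [ 0.     0.     0.     1.   ]]
[[ 0.077 -0.976  0.206  0.325]
 [-0.997 -0.077  0.011  0.014]
 [ 0.006 -0.206 -0.979  1.396]
 [ 0.     0.     0.     1.   ]]
[[ 0.    -0.96  -0.279  0.072]
 [ 1.     0.    -0.    -0.001]
 [ 0.    -0.279  0.96  -0.174]
 [ 0.     0.     0.     1.   ]]
```

View pics/top0.png

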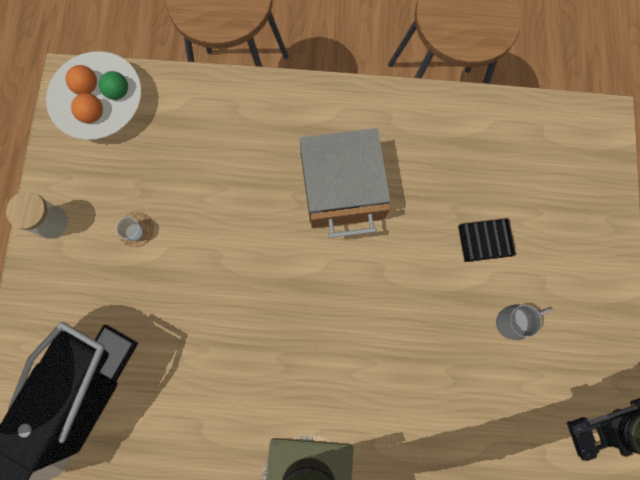

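View pics/scene0.png

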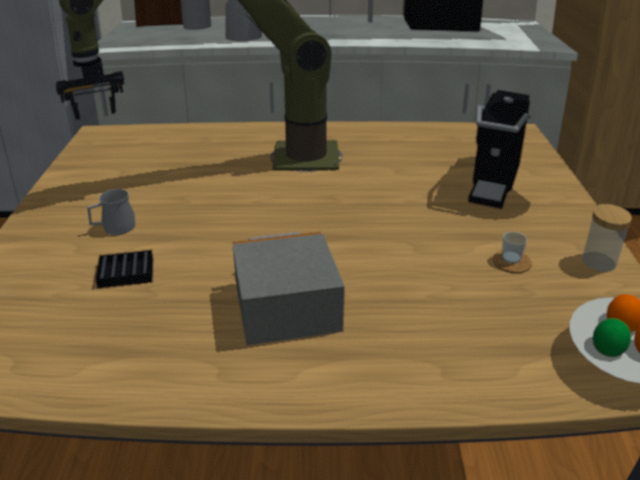

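The top view shows the unit's grey top at about (300,136), (380,130), (388,206) and (309,211). The bar handle runs from (331,234) to (376,230), with the drip tray at (487,240), the jug at (520,321) and the cup at (132,230).

Run:
```python
from h import *
P=cloud("top"); L=load("top")
m=(abs(P[...,2]-.118)<.01); m[:, :280]=0; m[:,410:]=0; m[:110]=0;m[260:]=0
pts=P[m][:,:2].astype(np.float32); print(m.sum(), P[m][:,2].mean(), cv2.minAreaRect(pts))
for u,v in [(331,234),(376,230.5),(353.5,232)]: print(atz("top",u,v,.088), P[int(v),int(u)])
for n,(u,v) in {"jug":(523,320),"tray":(487,240)}.items(): print(n,atz("top",u,v,.03),P[v,u])
b=L["im"][215:245,315:395]; 
s=robot.read_state()
cv2.imwrite("pics/c.png",cv2.resize(L["im"][120:250,290:400],None,fx=5,fy=4.6,interpolation=cv2.INTER_CUBIC))
```

```text
6499 0.117506460478069 ((0.7616337537765503, -0.030741281807422638), (0.21715189516544342, 0.2012413740158081), 11.875528335571289)
[ 0.60749314 -0.00920789  0.088     ] [ 0.60693487 -0.00916112  0.09058499]
[ 0.62516328 -0.12018352  0.088     ] [ 0.62601762 -0.11992801  0.08981301]
[ 0.61695047 -0.06458092  0.088     ] [ 0.61627689 -0.06318815  0.0905812 ]
jug [ 0.43611097 -0.51130721  0.03      ] [ 0.4381374  -0.52088971  0.00509659]
tray [ 0.63600251 -0.41630677  0.03      ] [ 0.63725867 -0.41804627  0.02448235]
```

View pics/c.png

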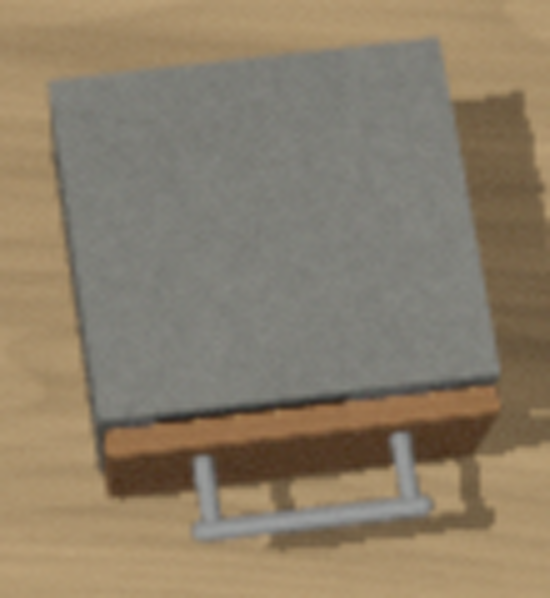

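```bash
cat > p.py <<'E'
import sys
from h import *
# usage: p.py x y z yheading nrows turnrows
gx,gy,gz,hd,n=map(float,sys.argv[1:6]); n=int(n)
s=robot.read_state(); R=np.array(s["tcp_rot"]); p=np.array(s["position"])
h0=np.arctan2(R[1,1],R[0,1]); dh=(np.radians(hd)-h0+np.pi)%(2*np.pi)-np.pi
print("pos",p.round(4),"heading",np.degrees(h0).round(2),"turn tot",round(-dh,3), "dist",np.linalg.norm([gx-p[0],gy-p[1],gz-p[2]]).round(3))
d=(np.array([gx,gy,gz])-p)/n
for i in range(n):
    a=h0+dh*i/n; y=np.array([np.cos(a),np.sin(a)]); x=np.array([-y[1],y[0]])
    print(dict(x=round(d[:2]@x,4),y=round(d[:2]@y,4),z=round(-d[2],4),turn=round(-dh/n,4)))
E
python3 p.py 0.617 -0.063 0.18 11 20
```

```text
pos [ 0.2186 -0.5849  0.2099] heading -69.49 turn tot -1.405 dist 0.657
{'x': np.float64(0.0278), 'y': np.float64(-0.0175), 'z': np.float64(0.0015), 'turn': np.float64(-0.0702)}
{'x': np.float64(0.029), 'y': np.float64(-0.0155), 'z': np.float64(0.0015), 'turn': np.float64(-0.0702)}
{'x': np.float64(0.03), 'y': np.float64(-0.0134), 'z': np.float64(0.0015), 'turn': np.float64(-0.0702)}
{'x': np.float64(0.0308), 'y': np.float64(-0.0113), 'z': np.float64(0.0015), 'turn': np.float64(-0.0702)}
{'x': np.float64(0.0315), 'y': np.float64(-0.0091), 'z': np.float64(0.0015), 'turn': np.float64(-0.0702)}
{'x': np.float64(0.0321), 'y': np.float64(-0.0068), 'z': np.float64(0.0015), 'turn': np.float64(-0.0702)}
{'x': np.float64(0.0325), 'y': np.float64(-0.0046), 'z': np.float64(0.0015), 'turn': np.float64(-0.0702)}
{'x': np.float64(0.0327), 'y': np.float64(-0.0023), 'z': np.float64(0.0015), 'turn': np.float64(-0.0702)}
{'x': np.float64(0.0328), 'y': np.float64(0.0), 'z': np.float64(0.0015), 'turn': np.float64(-0.0702)}
{'x': np.float64(0.0327), 'y': np.float64(0.0023), 'z': np.float64(0.0015), 'turn
[... 372 characters left out ...]
.float64(0.0113), 'z': np.float64(0.0015), 'turn': np.float64(-0.0702)}
{'x': np.float64(0.0299), 'y': np.float64(0.0135), 'z': np.float64(0.0015), 'turn': np.float64(-0.0702)}
{'x': np.float64(0.0289), 'y': np.float64(0.0155), 'z': np.float64(0.0015), 'turn': np.float64(-0.0702)}
{'x': np.float64(0.0278), 'y': np.float64(0.0175), 'z': np.float64(0.0015), 'turn': np.float64(-0.0702)}
{'x': np.float64(0.0265), 'y': np.float64(0.0194), 'z': np.float64(0.0015), 'turn': np.float64(-0.0702)}
{'x': np.float64(0.025), 'y': np.float64(0.0212), 'z': np.float64(0.0015), 'turn': np.float64(-0.0702)}
{'x': np.float64(0.0235), 'y': np.float64(0.0229), 'z': np.float64(0.0015), 'turn': np.float64(-0.0702)}
```

Request:
apply_moves:
  plan:
    - {"claw": 0.68,"x": 0.028,"y": -0.0175,"z": 0.0015,"turn": -0.07}
    - {"claw": 0.68,"x": 0.029,"y": -0.0155,"z": 0.0015,"turn": -0.07}
    - {"claw": 0.68,"x": 0.03,"y": -0.0135,"z": 0.0015,"turn": -0.07}
    - {"claw": 0.68,"x": 0.031,"y": -0.0115,"z": 0.0015,"turn": -0.07}
    - {"claw": 0.68,"x": 0.0315,"y": -0.009,"z": 0.0015,"turn": -0.07}

```text
time_s: 0.52
position: [0.3192, -0.453, 0.2028]
tcp_rot: [[0.758, 0.653, -0.0], [0.653, -0.758, 0.001], [0.0, -0.001, -1.0]]
wrist_force: [0.9, 0.3, -0.2]
width: 0.0571
gripper_force: 0.0
```

Request:
apply_moves:
  plan:
    - {"claw": 0.68,"x": 0.032,"y": -0.007,"z": 0.0015,"turn": -0.07}
    - {"claw": 0.68,"x": 0.0325,"y": -0.0045,"z": 0.0015,"turn": -0.07}
    - {"claw": 0.68,"x": 0.0325,"y": -0.0025,"z": 0.0015,"turn": -0.07}
    - {"claw": 0.68,"x": 0.033,"y": 0,"z": 0.0015,"turn": -0.07}
    - {"claw": 0.68,"x": 0.0325,"y": 0.0025,"z": 0.0015,"turn": -0.07}

```text
time_s: 0.93
position: [0.4187, -0.3229, 0.1954]
tcp_rot: [[0.488, 0.873, -0.001], [0.873, -0.488, 0.0], [-0.0, -0.001, -1.0]]
wrist_force: [-0.1, -0.7, -0.7]
width: 0.0284
gripper_force: 0.0
```

Request:
apply_moves:
  plan:
    - {"claw": 0.68,"x": 0.0325,"y": 0.0045,"z": 0.0015,"turn": -0.07}
    - {"claw": 0.68,"x": 0.032,"y": 0.007,"z": 0.0015,"turn": -0.07}
    - {"claw": 0.68,"x": 0.0315,"y": 0.009,"z": 0.0015,"turn": -0.07}
    - {"claw": 0.68,"x": 0.031,"y": 0.0115,"z": 0.0015,"turn": -0.07}
    - {"claw": 0.68,"x": 0.03,"y": 0.0135,"z": 0.0015,"turn": -0.07}

```text
time_s: 1.35
position: [0.5187, -0.1928, 0.1878]
tcp_rot: [[0.159, 0.987, -0.001], [0.987, -0.159, -0.0], [-0.0, -0.001, -1.0]]
wrist_force: [-0.1, -0.4, 0.7]
width: 0.0284
gripper_force: 0.0
```

Request:
apply_moves:
  plan:
    - {"claw": 0.68,"x": 0.029,"y": 0.0155,"z": 0.0015,"turn": -0.07}
    - {"claw": 0.68,"x": 0.028,"y": 0.0175,"z": 0.0015,"turn": -0.07}
    - {"claw": 0.68,"x": 0.0265,"y": 0.0195,"z": 0.0015,"turn": -0.07}
    - {"claw": 0.68,"x": 0.025,"y": 0.021,"z": 0.0015,"turn": -0.07}
    - {"claw": 0.68,"x": 0.0235,"y": 0.023,"z": 0.0015,"turn": -0.07}

```text
time_s: 1.77
position: [0.6187, -0.0626, 0.1802]
tcp_rot: [[-0.189, 0.982, -0.001], [0.982, 0.189, -0.0], [-0.0, -0.001, -1.0]]
wrist_force: [0.1, -0.4, -0.0]
width: 0.0284
gripper_force: 0.0
```

Run:
```python
from h import *
grab("wrist","w1.png"); s=robot.read_state(); print(s["time_s"],s["position"],np.round(s["tcp_rot"],3),s["width"],np.round(s["q"]),s["wrist_force"])
```

```text
1.8167 [ 0.62284855 -0.05353177  0.18040616] [[-0.2    0.98   0.004]
 [ 0.98   0.2    0.008]
 [ 0.007  0.006 -1.   ]] 0.028195506431060932 [ 17.  44. -30.  91.  25.  52. -10.] [3.60897934 4.99698425 0.88287609]
```

View pics/w1.png

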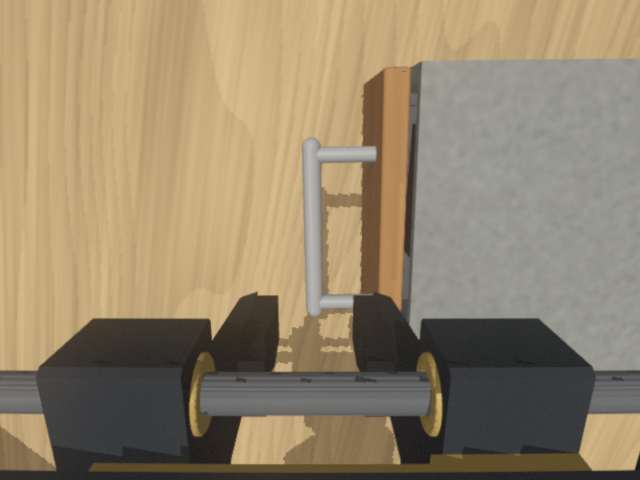

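The wrist picture shows the handle bar from (312,142) to (314,312) and the front edge at about (398,70)-(392,310). The arm was still settling, so I'll measure again once it is at rest.

Request:
apply_moves:
  plan:
    - {"claw": 0.68,"x": 0,"y": 0,"z": 0,"turn": 0}
    - {"claw": 0.68,"x": 0,"y": 0,"z": 0,"turn": 0}
    - {"claw": 0.68,"x": 0,"y": 0,"z": 0,"turn": 0}

```text
time_s: 2.07
position: [0.6173, -0.0655, 0.1801]
tcp_rot: [[-0.184, 0.983, -0.002], [0.983, 0.184, -0.002], [-0.001, -0.002, -1.0]]
wrist_force: [-0.1, -1.0, 0.1]
width: 0.0284
gripper_force: 0.0
```

Run:
```python
from h import *
im,d=grab("wrist","w2.png"); s=robot.read_state(); print(s["time_s"],s["position"],np.round(s["tcp_rot"],3),s["dq"])
P=cloud("wrist"); 
m=(abs(P[...,2]-.118)<.006); m[:, :405]=0; m[320:]=0
print("unit top",m.sum(),np.nanmean(P[m][:,2]))
g=cv2.cvtColor(im,cv2.COLOR_BGR2HSV)
# bar: low saturation, bright, per row
for v in range(110,320,15):
    r=(g[v,250:345,1]<45)&(g[v,250:345,2]>90); u=np.where(r)[0]+250
    if len(u): 
        c=u.mean(); print(v,u.min(),u.max(),atz("wrist",c,v,.088).round(4),np.nanmedian(P[v,u],0).round(4))
```

```text
2.1167 [ 0.61737028 -0.0657683   0.18032842] [[-0.183  0.983 -0.001]
 [ 0.983  0.183 -0.002]
 [-0.001 -0.002 -1.   ]] [ 0.34138187 -0.22614508 -0.20277108 -0.1071443  -0.03852224 -0.19382255
  0.08489709]
unit top 60180 0.11756371608134598
140 305 322 [ 0.605  -0.0058  0.088 ] [ 0.605  -0.0056  0.0894]
155 305 344 [ 0.6133 -0.0134  0.088 ] [ 0.6133 -0.0133  0.0893]
170 306 322 [ 0.6086 -0.0237  0.088 ] [ 0.6086 -0.0233  0.0898]
185 306 323 [ 0.6107 -0.0329  0.088 ] [ 0.6106 -0.0326  0.0895]
200 307 323 [ 0.6127 -0.0423  0.088 ] [ 0.6127 -0.042   0.0897]
215 307 323 [ 0.6145 -0.0519  0.088 ] [ 0.6145 -0.0514  0.09  ]
230 307 324 [ 0.6167 -0.0617  0.088 ] [ 0.6165 -0.0609  0.0898]
245 308 324 [ 0.6189 -0.0717  0.088 ] [ 0.6188 -0.071   0.0894]
260 308 324 [ 0.6208 -0.0819  0.088 ] [ 0.6206 -0.0812  0.0898]
275 309 325 [ 0.6234 -0.0923  0.088 ] [ 0.6232 -0.0915  0.0897]
290 309 325 [ 0.6255 -0.103   0.088 ] [ 0.6252 -0.1019  0.0899]
305 310 325 [ 0.6279 -0.1138  0.088 ] [ 0.6273 -0.1131  0.0895]
```

Request:
apply_moves:
  plan:
    - {"claw": 0.68,"x": 0,"y": 0,"z": 0.03,"turn": -0.025}
    - {"claw": 0.68,"x": 0,"y": 0,"z": 0.03,"turn": 0}
    - {"claw": 0.68,"x": 0,"y": 0,"z": 0.025,"turn": 0}
    - {"claw": 0.68,"x": 0,"y": 0,"z": 0.018,"turn": 0}
    - {"claw": 0.68,"x": 0,"y": 0,"z": 0.011,"turn": 0}

```text
time_s: 2.53
position: [0.6163, -0.0658, 0.0645]
tcp_rot: [[-0.208, 0.978, -0.004], [0.978, 0.208, -0.001], [-0.0, -0.004, -1.0]]
wrist_force: [0.0, -0.8, 0.1]
width: 0.0282
gripper_force: 0.0
```

Request:
apply_moves:
  plan:
    - {"claw": 0.68,"x": 0,"y": 0,"z": 0,"turn": 0}
    - {"claw": 0.68,"x": 0,"y": 0,"z": 0,"turn": 0}
    - {"claw": 0.68,"x": 0,"y": 0,"z": 0,"turn": 0}

```text
time_s: 2.78
position: [0.6192, -0.0641, 0.068]
tcp_rot: [[-0.21, 0.978, 0.002], [0.978, 0.21, -0.0], [-0.001, 0.002, -1.0]]
wrist_force: [-0.0, -0.3, 0.1]
width: 0.0283
gripper_force: 0.0
```

Request:
apply_moves:
  plan:
    - {"claw": 1,"x": 0,"y": 0,"z": 0,"turn": 0}
    - {"claw": 1,"x": 0,"y": 0,"z": 0,"turn": 0}
    - {"claw": 1,"x": 0,"y": 0,"z": 0,"turn": 0}
    - {"claw": 1,"x": 0,"y": 0,"z": 0,"turn": 0}
  newtons: 25

```text
time_s: 3.12
position: [0.6186, -0.0638, 0.0672]
tcp_rot: [[-0.21, 0.978, 0.001], [0.978, 0.21, -0.0], [-0.0, 0.001, -1.0]]
wrist_force: [0.2, 0.2, 0.1]
width: 0.0039
gripper_force: 0.0
```

Run:
```python
from h import *
im,d=grab("wrist"); im2,_=grab("top"); s=robot.read_state(); print(s["time_s"],s["position"],s["width"],s["gripper_force"],s["wrist_force"])
cv2.imwrite("pics/w3.png",np.hstack([cv2.resize(im,(400,300)),cv2.resize(im2[120:270,280:440],(400,375))[:300]]))
```

```text
3.2167 [ 0.61841075 -0.06377818  0.06688428] 0.0004936172605172326 0.0 [ 0.77318274  0.97670628 -1.16577523]
```

View pics/w3.png

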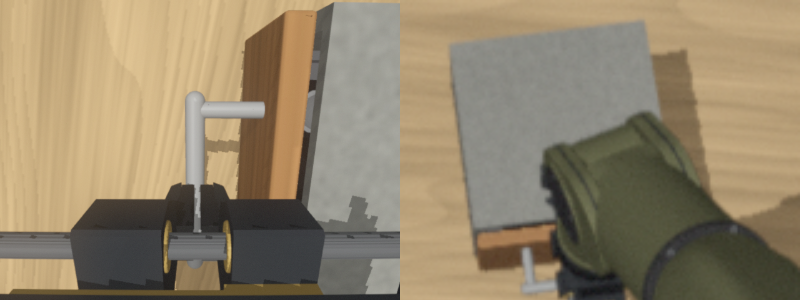

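The wrist view (left half) shows the fingers at about (178,195) and (212,195), on either side of the bar at column 195. But the measured opening is near zero, so I'll look closer.

Run:
```python
from h import *
im=load("wrist")["im"]; P=cloud("wrist")
cv2.imwrite("pics/w4.png",cv2.resize(im[250:450,230:400],None,fx=3.5,fy=3,interpolation=cv2.INTER_CUBIC))
for v in (280,305,320,350,420): print(v,[ (u,*P[v,u].round(3)) for u in (290,313,320,330,345)])
s=robot.read_state(); print(s["width"])
```

```text
280 [(290, np.float64(0.608), np.float64(-0.088), np.float64(-0.0)), (313, np.float64(0.615), np.float64(-0.05), np.float64(0.091)), (320, np.float64(0.618), np.float64(-0.05), np.float64(0.09)), (330, np.float64(0.632), np.float64(-0.083), np.float64(-0.001)), (345, np.float64(0.641), np.float64(-0.081), np.float64(-0.0))]
305 [(290, np.float64(0.608), np.float64(-0.056), np.float64(0.104)), (313, np.float64(0.617), np.float64(-0.06), np.float64(0.091)), (320, np.float64(0.62), np.float64(-0.06), np.float64(0.089)), (330, np.float64(0.622), np.float64(-0.053), np.float64(0.104)), (345, np.float64(0.626), np.float64(-0.051), np.float64(0.107))]
320 [(290, np.float64(0.608), np.float64(-0.056), np.float64(0.116)), (313, np.float64(0.618), np.float64(-0.066), np.float64(0.091)), (320, np.float64(0.621), np.float64(-0.067), np.float64(0.089)), (330, np.float64(0.621), np.float64(-0.053), np.float64(0.115)), (345, np.float64(0.626), np.float64(-0.052), np.float64(0.115))]
350 [(290, np.float64(0.61), np.float64(-0.056), np.float64(0.134)), (313, np.float64(0.621), np.float64(-0.079), np.float64(0.092)), (320, np.float64(0.624), np.float64(-0.08), np.float64(0.089)), (330, np.float64(0.621), np.float64(-0.054), np.float64(0.134)), (345, np.float64(0.625), np.float64(-0.052), np.float64(0.135))]
420 [(290, np.float64(0.628), np.float64(-0.188), np.float64(0.0)), (313, np.float64(0.628), np.float64(-0.113), np.float64(0.09)), (320, np.float64(0.631), np.float64(-0.112), np.float64(0.09)), (330, np.float64(0.655), np.float64(-0.183), np.float64(-0.0)), (345, np.float64(0.665), np.float64(-0.18), np.float64(0.0))]
0.0004936172605172326
```

View pics/w4.png

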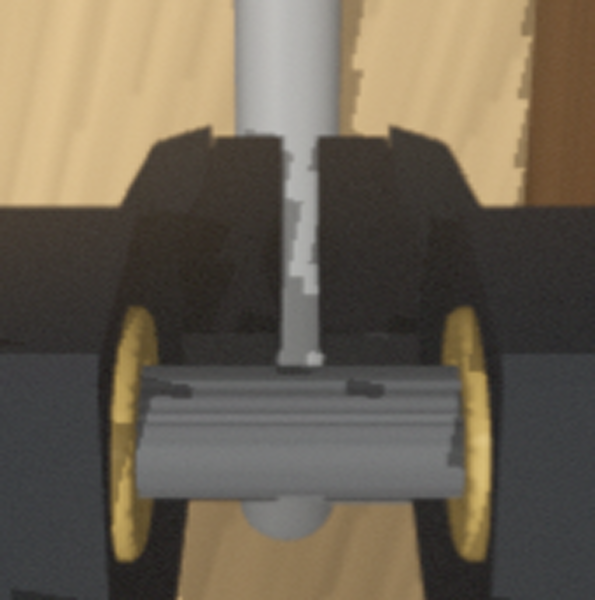

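Run:
```python
from h import *
P=cloud("wrist"); L=load("wrist"); print(L["K"][0,0],L["K"][:2,2],L["D"])
for v in range(284,312,2): print(v,[ tuple(P[v,u].round(3).tolist()) for u in (280,288,300,340,350)])
# predicted pixels for finger front face points: tool (0.009, ±.006, 0) 
Mi=np.linalg.inv(np.array(robot.calibration("wrist")["mount"]))
for p in [(0,0,0),(.009,.006,0),(.009,-.006,0),(.009,.006,-.019),(.009,.006,-.025)]:
    q=Mi@np.array([*p,1]); print(p,cv2.projectPoints(q[:3].reshape(1,1,3),np.zeros(3),np.zeros(3),L["K"],L["D"])[0].ravel().round(1))
```

```text
420.90116172548215 [315.29240743 242.73384638] [-0.01986662  0.          0.          0.          0.        ]
284 [(0.603, -0.092, 0.0), (0.607, -0.091, -0.0), (0.61, -0.054, 0.088), (0.639, -0.085, -0.002), (0.645, -0.083, -0.0)]
286 [(0.603, -0.093, -0.0), (0.608, -0.092, -0.0), (0.611, -0.054, 0.089), (0.639, -0.085, -0.0), (0.645, -0.084, 0.001)]
288 [(0.603, -0.094, -0.0), (0.608, -0.093, -0.0), (0.611, -0.055, 0.089), (0.639, -0.087, -0.001), (0.645, -0.085, -0.001)]
290 [(0.603, -0.096, 0.0), (0.608, -0.094, 0.0), (0.611, -0.056, 0.089), (0.64, -0.088, -0.001), (0.646, -0.087, -0.001)]
292 [(0.604, -0.097, -0.0), (0.606, -0.055, 0.096), (0.611, -0.057, 0.089), (0.64, -0.089, -0.0), (0.646, -0.087, 0.001)]
294 [(0.604, -0.098, -0.0), (0.607, -0.055, 0.096), (0.611, -0.058, 0.088), (0.64, -0.091, -0.001), (0.629, -0.05, 0.097)]
296 [(0.604, -0.056, 0.099), (0.607, -0.055, 0.099), (0.611, -0.055, 0.097), (0.626, -0.052, 0.096), (0.629, -0.05, 0.099)]
298 [(0.604, -0.056, 0.1), (0.607, -0.055, 0.102), (0.611, -0.055, 0.098), (0.626, -0.052, 0.097), (0.628, -0.05, 0.102)]
300 [(0.60
[... 192 characters left out ...]
626, -0.053, 0.1), (0.628, -0.05, 0.106)]
304 [(0.604, -0.056, 0.106), (0.607, -0.054, 0.107), (0.611, -0.055, 0.103), (0.625, -0.053, 0.102), (0.628, -0.051, 0.105)]
306 [(0.604, -0.056, 0.107), (0.607, -0.054, 0.108), (0.611, -0.055, 0.105), (0.625, -0.052, 0.104), (0.628, -0.05, 0.108)]
308 [(0.605, -0.055, 0.109), (0.607, -0.055, 0.109), (0.611, -0.055, 0.107), (0.625, -0.052, 0.107), (0.628, -0.05, 0.11)]
310 [(0.605, -0.055, 0.112), (0.607, -0.054, 0.112), (0.612, -0.056, 0.107), (0.625, -0.053, 0.107), (0.628, -0.05, 0.112)]
(0, 0, 0) [315.  290.5]
(0.009, 0.006, 0) [328.7 271.5]
(0.009, -0.006, 0) [301.4 271.5]
(0.009, 0.006, -0.019) [330.2 288. ]
(0.009, 0.006, -0.025) [330.7 294.1]
```

The fingertips show at z≈0.096, above the bar, which is about 28 mm short of the reported TCP. So they closed over the bar without touching it. Before lowering, I'll measure where the gripper's body starts.

Run:
```python
from h import *
P=cloud("wrist"); L=load("wrist"); T=np.linalg.inv(L["W"]@np.linalg.inv(np.array(robot.calibration("wrist")["mount"])))
Q=P@T[:3,:3].T+T[:3,3]
for v in range(320,480,15): print(v,[tuple((1000*Q[v,u]).round(0).tolist()) for u in (40,150,230,270,293,340,365,400,500)])
Pm=Q[P[...,2]>.095]; near=Pm[(abs(Pm[:,1])<.1)&(Pm[:,0]<.03)&(Pm[:,2]<0)]
for lo in range(-100,100,10):
    n=near[(near[:,1]*1000>=lo)&(near[:,1]*1000<lo+10)]
    if len(n): print("y",lo,"max z",(n[:,2].max()*1000).round(),"pct99",np.percentile(n[:,2],99).round(3),"x",n[:,0].min().round(3),n[:,0].max().round(3))
```

```text
320 [(-48.0, -175.0, 67.0), (-48.0, -104.0, 67.0), (35.0, -17.0, -98.0), (34.0, -9.0, -96.0), (10.0, -7.0, -49.0), (10.0, 8.0, -48.0), (35.0, 10.0, -99.0), (34.0, 17.0, -97.0), (11.0, 60.0, -51.0)]
335 [(-60.0, -177.0, 68.0), (34.0, -31.0, -103.0), (34.0, -16.0, -104.0), (31.0, -9.0, -97.0), (10.0, -7.0, -58.0), (10.0, 8.0, -59.0), (35.0, 9.0, -104.0), (34.0, 16.0, -103.0), (5.0, 61.0, -50.0)]
350 [(-70.0, -179.0, 68.0), (35.0, -28.0, -110.0), (34.0, -15.0, -109.0), (28.0, -9.0, -99.0), (10.0, -6.0, -67.0), (10.0, 7.0, -67.0), (32.0, 9.0, -104.0), (35.0, 15.0, -110.0), (35.0, 32.0, -110.0)]
365 [(-82.0, -182.0, 68.0), (35.0, -27.0, -114.0), (34.0, -14.0, -113.0), (30.0, -8.0, -106.0), (9.0, -6.0, -73.0), (8.0, 7.0, -73.0), (31.0, 9.0, -108.0), (35.0, 14.0, -114.0), (34.0, 31.0, -113.0)]
380 [(27.0, -51.0, -107.0), (33.0, -26.0, -115.0), (33.0, -14.0, -115.0), (27.0, -8.0, -107.0), (27.0, -4.0, -107.0), (27.0, 5.0, -107.0), (30.0, 9.0, -111.0), (32.0, 14.0, -115.0), (33.0, 29.0, -116.0)]
395 [(25.0, -49.0, -110.0), (31.0, -26.0, -117.0), (30.0, -14.0, -116.0), (25.0, -8.0, -109.0), (2
[... 1184 characters left out ...]
0 max z -103.0 pct99 -0.104 x 0.02 0.028
y -50 max z -103.0 pct99 -0.105 x 0.017 0.028
y -40 max z -104.0 pct99 -0.106 x 0.016 0.03
y -30 max z -114.0 pct99 -0.115 x 0.016 0.03
y -20 max z -28.0 pct99 -0.034 x 0.009 0.03
y -10 max z -28.0 pct99 -0.031 x -0.011 0.03
y 0 max z -28.0 pct99 -0.031 x -0.011 0.03
y 10 max z -28.0 pct99 -0.034 x 0.009 0.03
y 20 max z -114.0 pct99 -0.115 x 0.017 0.03
y 30 max z -28.0 pct99 -0.028 x 0.001 0.03
y 40 max z -44.0 pct99 -0.045 x 0.009 0.03
y 50 max z -41.0 pct99 -0.043 x 0.003 0.03
y 60 max z -49.0 pct99 -0.049 x -0.043 0.03
y 70 max z -48.0 pct99 -0.049 x -0.051 0.03
y 80 max z -48.0 pct99 -0.049 x -0.051 0.03
y 90 max z -48.0 pct99 -0.049 x -0.051 0.03
```

Request:
apply_moves:
  plan:
    - {"claw": 0.68,"x": 0,"y": 0,"z": 0,"turn": 0}
    - {"claw": 0.68,"x": 0,"y": 0,"z": 0,"turn": 0}
    - {"claw": 0.68,"x": 0,"y": 0,"z": 0,"turn": 0}
    - {"claw": 0.68,"x": 0,"y": 0,"z": 0,"turn": 0}

```text
time_s: 3.55
position: [0.6182, -0.0637, 0.0666]
tcp_rot: [[-0.21, 0.978, -0.0], [0.978, 0.21, -0.0], [-0.0, -0.0, -1.0]]
wrist_force: [0.4, -0.2, 0.3]
width: 0.0249
gripper_force: 0.0
```

Request:
apply_moves:
  plan:
    - {"claw": 0.68,"x": 0,"y": 0,"z": 0.01,"turn": 0}
    - {"claw": 0.68,"x": 0,"y": 0,"z": 0.01,"turn": 0}
    - {"claw": 0.68,"x": 0,"y": 0,"z": 0.008,"turn": 0}
    - {"claw": 0.68,"x": 0,"y": 0,"z": 0,"turn": 0}
    - {"claw": 0.68,"x": 0,"y": 0,"z": 0,"turn": 0}

```text
time_s: 3.97
position: [0.6175, -0.0637, 0.0375]
tcp_rot: [[-0.211, 0.978, -0.002], [0.978, 0.211, -0.0], [0.0, -0.002, -1.0]]
wrist_force: [0.7, 0.2, 0.6]
width: 0.0278
gripper_force: 0.0
```

Request:
apply_moves:
  plan:
    - {"claw": 1,"x": 0,"y": 0,"z": 0,"turn": 0}
    - {"claw": 1,"x": 0,"y": 0,"z": 0,"turn": 0}
    - {"claw": 1,"x": 0,"y": 0,"z": 0,"turn": 0}
    - {"claw": 1,"x": 0,"y": 0,"z": 0,"turn": 0}
  newtons: 25

```text
time_s: 4.3
position: [0.6182, -0.0638, 0.0389]
tcp_rot: [[-0.21, 0.978, 0.0], [0.978, 0.21, -0.0], [-0.0, 0.0, -1.0]]
wrist_force: [-1.0, 0.3, 0.9]
width: 0.0108
gripper_force: 24.8
```

Request:
apply_moves:
  plan:
    - {"claw": 1,"x": 0,"y": -0.004,"z": 0,"turn": 0}
    - {"claw": 1,"x": 0,"y": -0.008,"z": 0,"turn": 0}
    - {"claw": 1,"x": 0,"y": -0.011,"z": 0,"turn": 0}
    - {"claw": 1,"x": 0,"y": -0.011,"z": 0,"turn": 0}
    - {"claw": 1,"x": 0,"y": -0.011,"z": 0,"turn": 0}

```text
time_s: 4.72
position: [0.5741, -0.0731, 0.0389]
tcp_rot: [[-0.21, 0.978, 0.002], [0.978, 0.21, 0.001], [0.0, 0.002, -1.0]]
wrist_force: [3.1, 0.2, -2.3]
width: 0.0107
gripper_force: 24.9
```

Request:
apply_moves:
  plan:
    - {"claw": 1,"x": 0,"y": -0.011,"z": 0,"turn": 0}
    - {"claw": 1,"x": 0,"y": -0.011,"z": 0,"turn": 0}
    - {"claw": 1,"x": 0,"y": -0.011,"z": 0,"turn": 0}
    - {"claw": 1,"x": 0,"y": -0.011,"z": 0,"turn": 0}
    - {"claw": 1,"x": 0,"y": -0.011,"z": 0,"turn": 0}

```text
time_s: 5.13
position: [0.5202, -0.0845, 0.0389]
tcp_rot: [[-0.21, 0.978, 0.001], [0.978, 0.21, 0.001], [0.001, 0.002, -1.0]]
wrist_force: [1.6, 0.5, -3.3]
width: 0.0108
gripper_force: 25.4
```

Request:
apply_moves:
  plan:
    - {"claw": 1,"x": 0,"y": -0.011,"z": 0,"turn": 0}
    - {"claw": 1,"x": 0,"y": -0.011,"z": 0,"turn": 0}
    - {"claw": 1,"x": 0,"y": -0.01,"z": 0,"turn": 0}
    - {"claw": 1,"x": 0,"y": -0.007,"z": 0,"turn": 0}
    - {"claw": 1,"x": 0,"y": -0.005,"z": 0,"turn": 0}

```text
time_s: 5.55
position: [0.4767, -0.0938, 0.0389]
tcp_rot: [[-0.211, 0.978, 0.0], [0.978, 0.211, 0.001], [0.0, 0.0, -1.0]]
wrist_force: [2.9, 1.6, -2.3]
width: 0.0104
gripper_force: 25.1
```

Request:
apply_moves:
  plan:
    - {"claw": 1,"x": 0,"y": -0.004,"z": 0,"turn": 0}
    - {"claw": 1,"x": 0,"y": -0.003,"z": 0,"turn": 0}
    - {"claw": 1,"x": 0,"y": 0,"z": 0,"turn": 0}
    - {"claw": 1,"x": 0,"y": 0,"z": 0,"turn": 0}

```text
time_s: 5.88
position: [0.4747, -0.0942, 0.0389]
tcp_rot: [[-0.211, 0.977, 0.007], [0.977, 0.211, 0.002], [0.001, 0.008, -1.0]]
wrist_force: [6.5, 1.3, -5.1]
width: 0.0103
gripper_force: 24.8
```

Request:
apply_moves:
  plan:
    - {"claw": 1,"x": 0,"y": -0.004,"z": 0,"turn": 0}
    - {"claw": 1,"x": 0,"y": -0.003,"z": 0,"turn": 0}
    - {"claw": 1,"x": 0,"y": 0,"z": 0,"turn": 0}

```text
time_s: 6.13
position: [0.4751, -0.094, 0.0391]
tcp_rot: [[-0.212, 0.977, 0.02], [0.977, 0.212, 0.006], [0.002, 0.021, -1.0]]
wrist_force: [17.4, 2.0, -16.3]
width: 0.0103
gripper_force: 26.0
```

Request:
apply_moves:
  plan:
    - {"claw": 1,"x": 0,"y": 0.004,"z": 0,"turn": 0}
    - {"claw": 1,"x": 0,"y": 0.004,"z": 0,"turn": 0}
    - {"claw": 1,"x": 0,"y": 0.001,"z": 0,"turn": 0}
    - {"claw": 1,"x": 0,"y": 0,"z": 0,"turn": 0}

```text
time_s: 6.47
position: [0.4745, -0.0943, 0.0389]
tcp_rot: [[-0.211, 0.977, 0.004], [0.977, 0.211, 0.001], [0.001, 0.004, -1.0]]
wrist_force: [5.7, 2.8, -2.4]
width: 0.0107
gripper_force: 24.9
```

Request:
apply_moves:
  plan:
    - {"claw": 0.68,"x": 0,"y": 0,"z": 0,"turn": 0}
    - {"claw": 0.68,"x": 0,"y": 0,"z": 0,"turn": 0}
    - {"claw": 0.68,"x": 0,"y": 0,"z": 0,"turn": 0}
    - {"claw": 0.68,"x": 0,"y": 0,"z": 0,"turn": 0}

```text
time_s: 6.8
position: [0.4711, -0.0959, 0.0385]
tcp_rot: [[-0.21, 0.978, -0.002], [0.978, 0.21, -0.001], [-0.001, -0.003, -1.0]]
wrist_force: [0.0, -0.4, -0.4]
width: 0.0283
gripper_force: 0.0
```

Request:
apply_moves:
  plan:
    - {"claw": 0.68,"x": 0,"y": 0,"z": -0.02,"turn": 0}
    - {"claw": 0.68,"x": 0,"y": 0,"z": -0.035,"turn": 0}
    - {"claw": 0.68,"x": 0,"y": 0,"z": -0.04,"turn": 0}
    - {"claw": 0.68,"x": 0,"y": 0,"z": -0.04,"turn": 0}
    - {"claw": 0.3,"x": 0,"y": 0,"z": -0.025,"turn": 0}

```text
time_s: 7.22
position: [0.4725, -0.0953, 0.2017]
tcp_rot: [[-0.21, 0.978, 0.002], [0.978, 0.21, -0.001], [-0.001, 0.002, -1.0]]
wrist_force: [0.6, 0.6, -0.6]
width: 0.0322
gripper_force: 0.0
```

```bash
python3 p.py 0.587 -0.07 0.20 -78 15 | sed 's/np.float64//g'
```

```text
pos [ 0.4725 -0.0953  0.2017] heading 12.13 turn tot 1.573 dist 0.117
{'x': (0.0), 'y': (0.0078), 'z': (0.0001), 'turn': (0.1049)}
{'x': (0.0009), 'y': (0.0078), 'z': (0.0001), 'turn': (0.1049)}
{'x': (0.0017), 'y': (0.0076), 'z': (0.0001), 'turn': (0.1049)}
{'x': (0.0025), 'y': (0.0074), 'z': (0.0001), 'turn': (0.1049)}
{'x': (0.0032), 'y': (0.0071), 'z': (0.0001), 'turn': (0.1049)}
{'x': (0.004), 'y': (0.0067), 'z': (0.0001), 'turn': (0.1049)}
{'x': (0.0046), 'y': (0.0063), 'z': (0.0001), 'turn': (0.1049)}
{'x': (0.0053), 'y': (0.0058), 'z': (0.0001), 'turn': (0.1049)}
{'x': (0.0058), 'y': (0.0052), 'z': (0.0001), 'turn': (0.1049)}
{'x': (0.0064), 'y': (0.0045), 'z': (0.0001), 'turn': (0.1049)}
{'x': (0.0068), 'y': (0.0039), 'z': (0.0001), 'turn': (0.1049)}
{'x': (0.0072), 'y': (0.0031), 'z': (0.0001), 'turn': (0.1049)}
{'x': (0.0075), 'y': (0.0024), 'z': (0.0001), 'turn': (0.1049)}
{'x': (0.0077), 'y': (0.0016), 'z': (0.0001), 'turn': (0.1049)}
{'x': (0.0078), 'y': (0.0008), 'z': (0.0001), 'turn': (0.1049)}
```

Request:
apply_moves:
  plan:
    - {"claw": 0.3,"x": 0,"y": 0.008,"z": 0,"turn": 0.105}
    - {"claw": 0.3,"x": 0.001,"y": 0.008,"z": 0,"turn": 0.105}
    - {"claw": 0.3,"x": 0.0015,"y": 0.0075,"z": 0,"turn": 0.105}
    - {"claw": 0.3,"x": 0.0025,"y": 0.0075,"z": 0,"turn": 0.105}
    - {"claw": 0.3,"x": 0.003,"y": 0.007,"z": 0,"turn": 0.105}

```text
time_s: 7.63
position: [0.5101, -0.0873, 0.1984]
tcp_rot: [[0.313, 0.95, -0.002], [0.95, -0.313, -0.001], [-0.001, -0.001, -1.0]]
wrist_force: [-0.1, 0.5, -0.0]
width: 0.0618
gripper_force: 0.0
```

Request:
apply_moves:
  plan:
    - {"claw": 0.3,"x": 0.004,"y": 0.0065,"z": 0,"turn": 0.105}
    - {"claw": 0.3,"x": 0.0045,"y": 0.0065,"z": 0,"turn": 0.105}
    - {"claw": 0.3,"x": 0.0055,"y": 0.006,"z": 0,"turn": 0.105}
    - {"claw": 0.3,"x": 0.006,"y": 0.005,"z": 0,"turn": 0.105}
    - {"claw": 0.3,"x": 0.0065,"y": 0.0045,"z": 0,"turn": 0.105}

```text
time_s: 8.05
position: [0.5484, -0.0784, 0.1982]
tcp_rot: [[0.747, 0.665, -0.002], [0.665, -0.747, -0.001], [-0.002, -0.001, -1.0]]
wrist_force: [1.3, -0.2, 0.4]
width: 0.0615
gripper_force: 0.0
```

Request:
apply_moves:
  plan:
    - {"claw": 0.3,"x": 0.007,"y": 0.004,"z": 0,"turn": 0.105}
    - {"claw": 0.3,"x": 0.007,"y": 0.003,"z": 0,"turn": 0.105}
    - {"claw": 0.3,"x": 0.0075,"y": 0.0025,"z": 0,"turn": 0.105}
    - {"claw": 0.3,"x": 0.0075,"y": 0.0015,"z": 0,"turn": 0.105}
    - {"claw": 0.3,"x": 0.008,"y": 0.001,"z": 0,"turn": 0.105}

```text
time_s: 8.47
position: [0.5868, -0.0701, 0.1982]
tcp_rot: [[0.98, 0.201, -0.002], [0.201, -0.98, -0.0], [-0.002, -0.0, -1.0]]
wrist_force: [0.4, 0.1, -0.3]
width: 0.0618
gripper_force: 0.0
```

Request:
apply_moves:
  plan:
    - {"claw": 0.3,"x": 0,"y": 0,"z": 0,"turn": 0}
    - {"claw": 0.3,"x": 0,"y": 0,"z": 0,"turn": 0}
    - {"claw": 0.3,"x": 0,"y": 0,"z": 0,"turn": 0}
    - {"claw": 0.3,"x": 0,"y": 0,"z": 0,"turn": 0}

```text
time_s: 8.8
position: [0.5868, -0.0703, 0.1985]
tcp_rot: [[0.978, 0.208, -0.001], [0.208, -0.978, -0.0], [-0.001, -0.0, -1.0]]
wrist_force: [-0.9, -0.4, -0.1]
width: 0.0615
gripper_force: 0.0
```

Run:
```python
from h import *
grab("wrist","w5.png"); s=robot.read_state(); print(s["time_s"],s["position"],np.round(s["tcp_rot"],3),s["width"])
```

```text
8.85 [ 0.58700089 -0.0702655   0.19855522] [[ 0.978  0.207 -0.001]
 [ 0.207 -0.978 -0.   ]
 [-0.001 -0.    -1.   ]] 0.062053943013446106
```

View pics/w5.png

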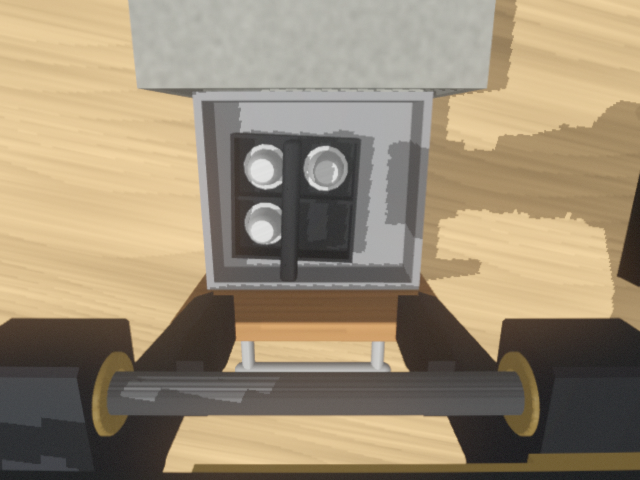

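The rack is in the open. Its handle runs from (291,140) to (288,280), pods stand at (265,166), (326,168) and (265,223), and the empty cell is at (326,223).

```bash
python3 - <<'E'
from h import *
P=cloud("wrist")
a=atz("wrist",291,140,.095);b=atz("wrist",288.5,281,.095); print(a,b,np.linalg.norm(a-b),(a+b)/2,np.degrees(np.arctan2((a-b)[1],(a-b)[0])))
r=[]
for v in range(150,275,8):
    q=P[v,275:310]; k=q[:,2]>.085; 
    if k.sum(): r.append([v,k.sum(),*np.nanmean(q[k],0)])
r=np.array(r); print(r.round(4)); print(np.degrees(np.polyfit(r[:,2],r[:,3],1)))
f=P[240,350]; print(P[245,370],P[230,395])
for u,v in [(315,98),(315,288),(205,200),(425,200)]: print(P[v,u].round(3))
E
python3 p.py 0.59 -0.06 0.1985 -80 1
```

```text
[ 0.642016   -0.04193014  0.095     ] [ 0.54671905 -0.05876172  0.095     ] 0.09677195420747581 [ 0.59436753 -0.05034593  0.095     ] 10.016417082449419
[[ 1.500e+02  1.900e+01  6.359e-01 -4.370e-02  9.390e-02]
 [ 1.580e+02  1.800e+01  6.308e-01 -4.440e-02  9.410e-02]
 [ 1.660e+02  1.800e+01  6.258e-01 -4.540e-02  9.440e-02]
 [ 1.740e+02  1.900e+01  6.206e-01 -4.610e-02  9.400e-02]
 [ 1.820e+02  1.900e+01  6.154e-01 -4.710e-02  9.360e-02]
 [ 1.900e+02  1.800e+01  6.102e-01 -4.780e-02  9.420e-02]
 [ 1.980e+02  1.800e+01  6.049e-01 -4.880e-02  9.400e-02]
 [ 2.060e+02  1.700e+01  5.995e-01 -4.990e-02  9.400e-02]
 [ 2.140e+02  1.800e+01  5.941e-01 -5.090e-02  9.390e-02]
 [ 2.220e+02  1.800e+01  5.886e-01 -5.130e-02  9.420e-02]
 [ 2.300e+02  1.800e+01  5.831e-01 -5.240e-02  9.410e-02]
 [ 2.380e+02  1.800e+01  5.775e-01 -5.340e-02  9.400e-02]
 [ 2.460e+02  1.700e+01  5.718e-01 -5.420e-02  9.420e-02]
 [ 2.540e+02  1.700e+01  5.662e-01 -5.530e-02  9.440e-02]
 [ 2.620e+02  1.700e+01  5.604e-01 -5.640e-02  9.430e-02]
 [ 2.700e+02  1.800e+01  5.542e-01 -5.720e-02  9.350e-02]]
[ 9.57860347 -8.59084538]
[ 0.56339883 -0.12396756  0.015531  ] [ 0.5810174  -0.14232863  0.0144499 ]
[ 0.672 -0.051  0.055]
[ 0.529 -0.082  0.054]
[0.582 0.016 0.055]
[ 0.617 -0.149  0.054]
pos [ 0.587  -0.0703  0.1986] heading -78.05 turn tot 0.034 dist 0.011
{'x': np.float64(0.0051), 'y': np.float64(-0.0094), 'z': np.float64(0.0001), 'turn': np.float64(0.0341)}
```

Request:
apply_moves:
  plan:
    - {"claw": 0.45,"x": 0.0115,"y": -0.018,"z": 0.01,"turn": 0.039}
    - {"claw": 0.45,"x": 0,"y": 0,"z": 0.03,"turn": 0}
    - {"claw": 0.45,"x": 0,"y": 0,"z": 0.03,"turn": 0}
    - {"claw": 0.45,"x": 0,"y": 0,"z": 0.01,"turn": 0}
    - {"claw": 0.45,"x": 0,"y": 0,"z": 0,"turn": 0}

```text
time_s: 9.27
position: [0.5928, -0.0502, 0.1162]
tcp_rot: [[0.986, 0.168, -0.006], [0.168, -0.986, 0.0], [-0.006, -0.001, -1.0]]
wrist_force: [0.7, -0.3, 0.3]
width: 0.0485
gripper_force: 0.0
```

Request:
apply_moves:
  plan:
    - {"claw": 0.45,"x": 0,"y": 0,"z": 0,"turn": 0}
    - {"claw": 0.45,"x": 0,"y": 0,"z": 0,"turn": 0}
    - {"claw": 0.45,"x": 0,"y": 0,"z": 0,"turn": 0}

```text
time_s: 9.52
position: [0.5966, -0.0503, 0.1204]
tcp_rot: [[0.986, 0.168, 0.003], [0.168, -0.986, -0.0], [0.003, 0.001, -1.0]]
wrist_force: [0.3, -0.1, -0.5]
width: 0.0486
gripper_force: 0.0
```

Run:
```python
from h import *
grab("wrist","w6.png"); P=cloud("wrist"); T=np.linalg.inv(load("wrist")["W"]@np.linalg.inv(np.array(robot.calibration("wrist")["mount"])))
Q=P@T[:3,:3].T+T[:3,3]
s=robot.read_state(); print(s["time_s"],s["position"],np.round(s["tcp_rot"],3),s["width"])
for v in range(150,300,15):
    k=(P[v,:,2]>.085)&(P[v,:,2]<.1)&(abs(Q[v,:,1])<.03)
    if k.sum(): print(v,k.sum(),P[v][k].mean(0).round(4),Q[v][k].mean(0).round(4))
k=(Q[...,0]<.012)&(abs(Q[...,1])<.05)&(Q[...,2]<-.02)&(Q[...,2]>-.06); print("finger tips",k.sum(),Q[k].max(0),Q[k].min(0))
```

```text
9.5667 [ 0.59646801 -0.05018667  0.12022527] [[ 0.986  0.168  0.003]
 [ 0.168 -0.986 -0.   ]
 [ 0.003  0.001 -1.   ]] 0.04861974560787277
180 23 [ 0.6407 -0.0424  0.0931] [ 0.0447 -0.0004  0.0274]
195 25 [ 0.6338 -0.0436  0.0944] [ 0.0377 -0.0004  0.0261]
210 25 [ 0.6266 -0.0448  0.0943] [ 0.0304 -0.0004  0.0261]
225 24 [ 0.6192 -0.0463  0.0942] [ 0.0229 -0.0001  0.0262]
240 24 [ 0.6117 -0.0476  0.094 ] [ 0.0152 -0.0001  0.0264]
255 22 [ 0.604  -0.0488  0.0942] [ 0.0075 -0.0002  0.0262]
270 23 [ 0.5962 -0.05    0.0942] [-0.0004 -0.0004  0.0262]
285 23 [ 0.5882 -0.0514  0.0942] [-0.0085 -0.0004  0.0261]
finger tips 5626 [ 0.01161047  0.03962418 -0.02632599] [-0.00923352 -0.04097723 -0.05999654]
```

Request:
apply_moves:
  plan:
    - {"claw": 0.45,"x": 0,"y": 0,"z": 0.02,"turn": 0}
    - {"claw": 0.45,"x": 0,"y": 0,"z": 0.025,"turn": 0}
    - {"claw": 0.45,"x": 0,"y": 0,"z": 0.02,"turn": 0}
    - {"claw": 0.45,"x": 0,"y": 0,"z": 0.01,"turn": 0}
    - {"claw": 0.45,"x": 0,"y": 0,"z": 0.004,"turn": 0}

```text
time_s: 9.98
position: [0.5948, -0.0499, 0.0388]
tcp_rot: [[0.986, 0.168, -0.001], [0.168, -0.986, -0.0], [-0.001, -0.0, -1.0]]
wrist_force: [-0.5, 1.0, 0.6]
width: 0.0486
gripper_force: 0.0
```

Request:
apply_moves:
  plan:
    - {"claw": 0.45,"x": 0,"y": 0,"z": 0,"turn": 0}
    - {"claw": 0.45,"x": 0,"y": 0,"z": 0,"turn": 0}
    - {"claw": 0.45,"x": 0,"y": 0,"z": 0,"turn": 0}
    - {"claw": 0.45,"x": 0,"y": 0,"z": 0,"turn": 0}

```text
time_s: 10.32
position: [0.5963, -0.05, 0.0408]
tcp_rot: [[0.986, 0.168, 0.002], [0.168, -0.986, -0.0], [0.002, 0.001, -1.0]]
wrist_force: [0.9, 0.5, 0.8]
width: 0.0486
gripper_force: 0.0
```

Request:
apply_moves:
  plan:
    - {"claw": 0.8,"x": 0,"y": 0,"z": 0,"turn": 0}
    - {"claw": 0.85,"x": 0,"y": 0,"z": 0,"turn": 0}
    - {"claw": 0.9,"x": 0,"y": 0,"z": 0,"turn": 0}
    - {"claw": 1,"x": 0,"y": 0,"z": 0,"turn": 0}
    - {"claw": 1,"x": 0,"y": 0,"z": 0,"turn": 0}
  newtons: 35

```text
time_s: 10.73
position: [0.5954, -0.05, 0.0397]
tcp_rot: [[0.986, 0.168, 0.0], [0.168, -0.986, -0.0], [0.0, 0.0, -1.0]]
wrist_force: [0.9, 0.1, 0.0]
width: 0.0169
gripper_force: 0.0
```

Request:
apply_moves:
  plan:
    - {"claw": 1,"x": 0,"y": 0,"z": 0,"turn": 0}
    - {"claw": 1,"x": 0,"y": 0,"z": 0,"turn": 0}

```text
time_s: 10.9
position: [0.5954, -0.05, 0.0396]
tcp_rot: [[0.986, 0.168, 0.0], [0.168, -0.986, -0.0], [0.0, 0.0, -1.0]]
wrist_force: [-0.1, -0.5, -0.7]
width: 0.011
gripper_force: 35.0
```

Request:
apply_moves:
  plan:
    - {"claw": 1,"x": 0,"y": 0,"z": -0.003,"turn": 0}
    - {"claw": 1,"x": 0,"y": 0,"z": -0.005,"turn": 0}
    - {"claw": 1,"x": 0,"y": 0,"z": -0.007,"turn": 0}
    - {"claw": 1,"x": 0,"y": 0,"z": -0.009,"turn": 0}
    - {"claw": 1,"x": 0,"y": 0,"z": -0.01,"turn": 0}

```text
time_s: 11.32
position: [0.5952, -0.0499, 0.0745]
tcp_rot: [[0.986, 0.168, -0.0], [0.168, -0.986, -0.0], [-0.0, -0.0, -1.0]]
wrist_force: [-0.9, -0.7, -2.1]
width: 0.0114
gripper_force: 35.0
```

Run:
```python
from h import *
grab("wrist","w7.png"); s=robot.read_state(); print(s["time_s"],s["position"],s["wrist_force"],s["torque"],s["width"],s["gripper_force"])
```

```text
11.3667 [ 0.59671265 -0.05003796  0.07658163] [ 0.53619259 -0.53745554 -1.24387331] [ 0.02395835 -0.06222575 -0.03740792] 0.010960815473327144 35.00022791326046
```

View pics/w7.png

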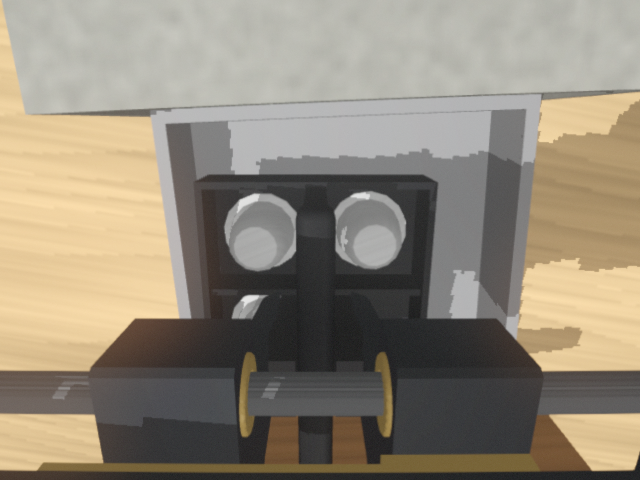

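The rack hangs level from the grip, with two rear pods at (261,232) and (369,231) and the front-left one at (250,305), all seated. I'll continue the lift.

Request:
apply_moves:
  plan:
    - {"claw": 1,"x": 0,"y": 0,"z": -0.01,"turn": 0}
    - {"claw": 1,"x": 0,"y": 0,"z": -0.01,"turn": 0}
    - {"claw": 1,"x": 0,"y": 0,"z": -0.01,"turn": 0}
    - {"claw": 1,"x": 0,"y": 0,"z": -0.01,"turn": 0}
    - {"claw": 1,"x": 0,"y": 0,"z": -0.01,"turn": 0}

```text
time_s: 11.78
position: [0.5954, -0.05, 0.1248]
tcp_rot: [[0.986, 0.168, 0.0], [0.168, -0.986, -0.0], [0.0, 0.0, -1.0]]
wrist_force: [-0.1, -0.1, -1.7]
width: 0.0111
gripper_force: 35.0
```

Request:
apply_moves:
  plan:
    - {"claw": 1,"x": 0,"y": 0,"z": -0.01,"turn": 0}
    - {"claw": 1,"x": 0,"y": 0,"z": -0.01,"turn": 0}
    - {"claw": 1,"x": 0,"y": 0,"z": -0.01,"turn": 0}
    - {"claw": 1,"x": 0,"y": 0,"z": -0.01,"turn": 0}
    - {"claw": 1,"x": 0,"y": 0,"z": -0.01,"turn": 0}

```text
time_s: 12.2
position: [0.5953, -0.0499, 0.1746]
tcp_rot: [[0.986, 0.168, -0.0], [0.168, -0.986, -0.0], [-0.0, 0.0, -1.0]]
wrist_force: [-1.0, -1.1, -1.1]
width: 0.0114
gripper_force: 35.0
```

Request:
apply_moves:
  plan:
    - {"claw": 1,"x": 0,"y": 0,"z": -0.01,"turn": 0}
    - {"claw": 1,"x": 0,"y": 0,"z": -0.01,"turn": 0}
    - {"claw": 1,"x": 0,"y": 0,"z": -0.01,"turn": 0}
    - {"claw": 1,"x": 0,"y": 0,"z": -0.008,"turn": 0}
    - {"claw": 1,"x": 0,"y": 0,"z": -0.006,"turn": 0}

```text
time_s: 12.62
position: [0.5956, -0.0499, 0.2188]
tcp_rot: [[0.986, 0.168, 0.001], [0.168, -0.986, -0.0], [0.001, 0.0, -1.0]]
wrist_force: [-0.9, -0.1, -2.6]
width: 0.0112
gripper_force: 35.0
```

Request:
apply_moves:
  plan:
    - {"claw": 1,"x": 0,"y": 0,"z": -0.004,"turn": 0}
    - {"claw": 1,"x": 0,"y": 0,"z": -0.002,"turn": 0}
    - {"claw": 1,"x": 0,"y": 0,"z": 0,"turn": 0}
    - {"claw": 1,"x": 0,"y": 0,"z": 0,"turn": 0}
    - {"claw": 1,"x": 0,"y": 0,"z": 0,"turn": 0}

```text
time_s: 13.03
position: [0.595, -0.0499, 0.2231]
tcp_rot: [[0.986, 0.168, -0.001], [0.168, -0.986, -0.0], [-0.001, -0.0, -1.0]]
wrist_force: [0.1, -1.0, -1.8]
width: 0.0109
gripper_force: 35.0
```

Request:
apply_moves:
  plan:
    - {"claw": 1,"x": 0,"y": 0,"z": 0,"turn": 0}
    - {"claw": 1,"x": 0,"y": 0,"z": 0,"turn": 0}
    - {"claw": 1,"x": 0,"y": 0,"z": 0,"turn": 0}
    - {"claw": 1,"x": 0,"y": 0,"z": 0,"turn": 0}
    - {"claw": 1,"x": 0,"y": 0,"z": 0,"turn": 0}

```text
time_s: 13.45
position: [0.5953, -0.0499, 0.2235]
tcp_rot: [[0.986, 0.168, -0.0], [0.168, -0.986, -0.0], [-0.0, 0.0, -1.0]]
wrist_force: [0.7, -0.3, -2.2]
width: 0.0111
gripper_force: 35.0
```

Run:
```python
from h import *
im,_=grab("wrist"); sc,_=grab("scene"); s=robot.read_state(); print(s["time_s"],s["position"],np.round(s["tcp_rot"],3),s["wrist_force"],s["width"],s["gripper_force"],np.abs(s["dq"]).max())
cv2.imwrite("pics/f.png",np.hstack([cv2.resize(im,(400,300)),cv2.resize(sc[90:330,160:480],(400,300))]))
P=cloud("wrist")
for n,(u0,u1,v) in {"rear rim L":(210,300,None),"rear rim R":(330,420,None)}.items():
    k=P[150:200,u0:u1,2]; print(n,np.nanpercentile(k[(k>.15)&(k<.3)],[5,50,95]).round(4))
top=P[200:300,312:320]; print("bar z by row",np.nanmedian(top[...,2],1)[::12].round(4))
Q=cloud("scene"); k=(Q[...,2]>.15)&(Q[...,2]<.26)&(abs(Q[...,0]-.6)<.09)&(abs(Q[...,1]+.05)<.08); print("scene lowest rack z",np.percentile(Q[k][:,2],[0.5,1,3]).round(4))
```

```text
13.55 [ 0.59531727 -0.04993053  0.22359975] [[ 0.986  0.168  0.   ]
 [ 0.168 -0.986 -0.   ]
 [-0.     0.    -1.   ]] [-0.96232129  0.66282078 -1.55420053] 0.011202039997622001 34.999642968177795 0.07875546514570814
rear rim L [0.2018 0.2082 0.2261]
rear rim R [0.2016 0.2074 0.226 ]
bar z by row [0.2561 0.2775 0.2784 0.2789 0.2788 0.2786 0.2779 0.2782 0.2779]
scene lowest rack z [0.199  0.1998 0.2016]
```

View pics/f.png

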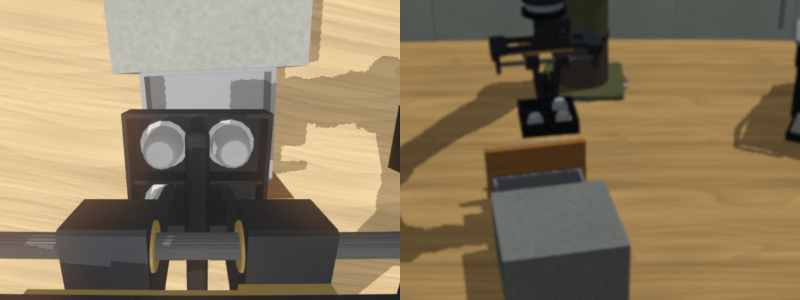

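The final view shows the rack level, with all three pods in their cells at left-half (163,145), (231,145) and (160,192). Its underside measures about 0.20 m above the bar top and the drawer is still open below it. I'm handing the job in.

```bash
python3 -c "
from plant import robot
print(robot.finish_job())"
```

```text
the job is handed in; nothing more can be done
None
```

The job is handed in: the drawer was pulled out to its stop, and the arm is holding the rack level and still with its underside about 20 cm above the bar top and all three pods in.

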